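Draw the thick glue pen from its snap cap and lay it on the pen rest

TASK

Two glue pens are parked nozzle-down in the caps of the sloping stand, each held by a spring catch. Pull the thicker one out of its cap, against the catch, and lay it level across both forks of the pen rest, nozzle over the drip saucer, setting it down gently and never letting the needle touch the table. Leave the slimmer pen seated in its cap and the cup, spool and wax where they are.

Things in the scene. Friction and masses are not known exactly. Their poses are not given: they have to be found in the camera images.
- thick_pen: thicker glue pen, 152 mm long, 90 g: white round barrel 26 mm across, grey nose, steel needle. Origin on its axis at mid-barrel; +x to the needle. Barrel and collar x = -52 to +52 mm, nose (19 mm neck with catch groove, tapering nozzle) +52 to +100. Parked, the nose is inside a cap and +x points 35 degrees below level; the 104 mm barrel stands free. The catch yields at about 10 N, within 5 mm
- thick_pen_tip (a point): end of the thick pen's needle, on its axis, 100 mm from its origin
- slim_pen: the slimmer glue pen, the same length, nose and axes, barrel only 18 mm across (collar 26 mm); parked in the stand's other cap, 90 mm beside the thick one
- stand: fixed stand: steel base 92 x 164 x 8 mm, two grey caps 31 mm across, 56 mm deep, side by side at y = -45 and +45 mm; either may hold the thick pen. Origin at centre of underside, z up. Cap mouths centred at x = -20, z = 66 mm; a pen is pulled out toward -x and up, 35 degrees above level, along (-0.819, 0, 0.574). Side cheeks at y = +-74 mm, 68 mm high
- rest: fixed pen rest: steel base 180 x 52 x 6 mm; two upright forks 8 mm thick at x = -32 and +32 mm with 90 degree V notches (bottom 40 mm, prong tips 58 mm above table); round drip saucer 42 mm across, 15 mm high at x = +100 mm. Origin on the table midway between the forks, +x to the saucer. The pen lies right with its origin at (0, 0, 58) mm, its +x along +x; 56 mm free between the forks
- bead_cup: oval bead cup with a white lid, 46 x 64 x 36 mm, standing loose; origin at the centre of its underside
- white_spool: spool of white thread, 35 mm across, 58 mm high, standing loose; origin at the centre of its underside
- wax_cake: round yellow wax cake, 38 mm across, 13 mm high, lying loose; origin at the centre of its underside

How it is judged (in metres and radians):
On the way:
1. the thick pen is pulled clear of its cap (x of thick_pen_tip in the frame of stand below -0.03 m), for 0.1 s.
At the end, for the whole second after the job is handed in: Thick pen still and level in both V notches: origin within 18 mm along, 6 mm across and 5 mm in height of its place, within 7 degrees of the rest's direction, needle at the saucer's end. Slim pen within 10 mm, cup, spool and wax within 25 mm of where they were (x of thick_pen in the frame of rest between -0.018 and 0.018 m and y of thick_pen in the frame of rest between -0.006 and 0.006 m and z of thick_pen in the frame of rest between 0.053 and 0.063 m and angle between the x axis of thick_pen and the x axis of rest, either way round below 0.12 rad and x of thick_pen_tip in the frame of rest above 0.07 m and linear speed of thick_pen below 0.02 m/s and distance of slim_pen from where it was at the start of the episode below 0.01 m and distance of each of bead_cup, white_spool, wax_cake from where it was at the start of the episode below 0.025 m); the robot touches nothing.
It fails at once if the slim pen is pulled or knocked out of its seat by more than 15 mm (distance of slim_pen from where it was at the start of the episode above 0.015 m).
It fails at once if the thick pen's needle comes down to the table (below 6 mm) (height (world z) of thick_pen_tip below 0.006 m).
It fails at once if the thick pen is dropped on or banged into the rest (touches it at more than 0.5 m/s) (contact force between thick_pen and rest above 0.3 N and linear speed of thick_pen above 0.5 m/s).
It fails at once if the cup, spool or wax is pushed more than 40 mm (distance of any of bead_cup, white_spool, wax_cake from where it was at the start of the episode above 0.04 m).
It also fails if it takes over 35 s, if anything falls off the work surface, if the arm or the gripper's body presses on something with over 40 N, if the wrist force passes 120 N, or if a joint passes its speed limit or range.

ROBOT

A 6-joint arm with a two-finger parallel gripper is mounted at the origin on the work surface; the furniture and walls round the work are solid. World frame = base frame: x ahead of the robot, y to its left, z up, the work surface at z = 0. Lengths are in mm, angles in rad, forces in N, time in s.
With the tool pointing down it reaches from about 375 to 750 mm from the base axis. Payload 9 kg.
Tool frame: the origin (TCP) lies between the finger pads; the fingertips stand 8 mm ahead of it and the grasp point (between the pads) lies 11 mm behind it; z points along the fingers, y is the line along which they close (so a half turn about z gives the same grasp; the last joint's range is limited). The gripper opens to 85 mm and grips with 20 to 120 N. Pads are 22 mm wide; open, the fingers measure 114 mm over their backs; the gripper's body (76 mm by 85 mm) begins 54 mm behind the grasp point. The pads swing forward as they close: fully open they stand 13 mm farther back than shut.
Start: joints at [-1.405, 0.104, 0.097, 1.564, 0, 1.353], TCP at [224.68, -556.376, 239.331] pointing down, gripper open.
Joint ranges: [-2.99, 2.99], [-0.84, 1.86], [-1.1, 1.16], [-1.84, 2.11], [-1.51, 1.56], [-3.14, 3.14]. Speed limits (rad/s): [2.22, 2.22, 2.57, 3.14, 3.14, 3.14].

INTERFACE

Orientations are given as a rotation vector (axis times angle).
In Python, from plant import bot, grab_frame, camera_info, ticket, spot_in, cut_out, place_of gives the robot as it stands. The module is installed in compiled form; this text tells all that it offers.
- The arm moves only by the tool move_arm, never from a script. Its argument "targets" is a list of rows, each a list of 3 entries, a list of its own where there are three numbers: the shift along the tool's x, y, z in units of 2.5 cm (1.0 is 2.5 cm), then the turn, a rotation vector about the tool's x, y, z in units of 6 degrees (1.0 is 6 degrees), then the opening, from 0 (shut) to 1 (fully open). A call has 1 to 12 rows; each row shifts and turns the commanded pose from where the row before left it, along the tool's axes as they then stand; what a row does not reach is not made up. A row lasts 1/12 s, in which the tool goes at most 41.7 mm and 7.16 degrees, less where a joint would pass 70% of its speed; a pose out of reach is approached as far as the arm can. A call with a number of a shift or a turn outside -1 to 1 is refused whole. A call with a gripper value outside its range is refused whole. The fingers move at their own pace and stop on an object; "newtons" is the grip in N (left out, the last holds). Time passes only in rows, so rows that do not move let the fingers close. It gives the time, the measured TCP pose, the force, the opening and the grip force at its end, in the units of the state.
- bot.get_state(): the state, without advancing time (a new reading comes with each control period).
- grab_frame(name): name is "scene" or "side" or "wrist"; returns (picture, depth): 480x640x3 uint8, red, green, blue; 480x640 float32, mm along the optical axis (not along the pixel's ray), 0 where there is no reading.
- camera_info(name): a dict with "vfov" (degrees; the focal length in pixels is half the picture's height over the tangent of half this angle, whatever the lens; pixels are square), "cx", "cy" (the principal point, pixels), "rvec" (rotation vector, rad) and "tvec" (3), from world to camera coordinates, as OpenCV has them. Camera axes: x right, y down, z forward; pixel columns grow to the right and rows downward; lengths in mm; the calibration is good to about 2 mm. A picture is of the moment at which its call begins: read the wrist's pose just before it. camera_info takes no time and is no camera call; for the wrist camera it gives the pose at the moment of the call.
- ticket.hand_in(): hands the job in; it is judged then, once.
Trained networks look in the newest picture that a camera, given by its name, has taken for a name from the list of things; names that differ only in an ending like _2 or _b are one class to them, and where a whole thing is asked for, a point or a joint stands for the part that bears it (a point fixed in the world has none). Each returns a list of dicts, best first, with "conf" (0 to 1); they miss things now and then, are a little off and sometimes report something else, mostly with a low value. They report only what shows in the picture. A call takes as long as a camera call.
- spot_in(camera, query): "location" ([x, y, z] in mm, in world coordinates, good to about 4 mm: the middle of the surface that is visible of it).
- cut_out(camera, query): "mask" (480x640 bool, what is visible of it).
- place_of(camera, query): "location" ([x, y, z] in mm, in world coordinates, good to about 4 mm: a listed point, or the origin of a listed thing).
The state is a dict: "time_s": time; "joint_pos": joint angles; "qd": joint speeds; "joint_torque": joint torques, N m; "tool_pos": TCP position; "orientation": TCP orientation; "force": force on the tool from outside, world axes, zero at the start; "ft_torque": the same for the moment, N m; "gripper_width": finger opening in mm; "gripper_force": force on a finger pad.
Only numpy, scipy, OpenCV 4.12 (cv2) and the standard library are available. Lean on these libraries where they do the work, as an engineer would, in place of code of your own. Each camera call takes 0.05 s, during which the arm holds its last target. There are 200 camera calls.

## Working session

There is one attempt and no reset: what is moved stays moved. The work goes in short steps, Python scripts to look and compute and a tool call to move; the robot and the scene stay as the last step left them, time stands still between calls to the robot, and variables do not carry over. Pictures are saved under pics/ and viewed, at most 10 in all, crops included, and the job is handed in when it is done.

Besides the shell and the picture viewer there is one more tool, called as name([rows], argument=value, ...), one row to a line, values as JSON. move_arm: Moves the arm, as the interface text tells. Shifts and turns lie within -1 to 1; 1 stands for 2.5 cm of shift or 6 degrees of turn. Its arguments: {"type":"object","properties":{"targets":{"type":"array","items":{"type":"array"}},"newtons":{"type":"number"}},"required":["targets"]}

```bash
mkdir -p pics
cat > h.py <<'E'
import numpy as np, cv2
from plant import *
def cam(n):
    c=camera_info(n); R=cv2.Rodrigues(np.array(c['rvec'],float))[0]; t=np.array(c['tvec'],float)
    return 240/np.tan(np.radians(c['vfov']/2)),c['cx'],c['cy'],R,t
def pts(n,d,m):
    f,cx,cy,R,t=cam(n); v,u=np.nonzero(m&(d>0)); z=d[v,u]
    return (np.c_[(u-cx)*z/f,(v-cy)*z/f,z]-t)@R
def px(n,P):
    f,cx,cy,R,t=cam(n); q=np.atleast_2d(P)@R.T+t
    return np.c_[q[:,0]/q[:,2]*f+cx,q[:,1]/q[:,2]*f+cy]
E
python3 - <<'E'
from h import *
np.set_printoptions(precision=1,suppress=True)
ims=[]
for n in ['scene','side']:
    p,d=grab_frame(n); np.savez(f'{n}.npz',p=p,d=d); cv2.imwrite(f'pics/{n}.png',p[:,:,::-1])
    for q in ['thick_pen','slim_pen','stand','rest','bead_cup','white_spool','wax_cake','thick_pen_tip']:
        print(n,q,[(np.array(r['location']),round(r['conf'],2)) for r in place_of(n,q)][:3])
    f,cx,cy,R,t=cam(n); print(-R.T@t)
E
```

```text
scene thick_pen [(array([569.2, 103.9,  91.6]), 0.87), (array([675. , -14.5,   1.9]), 0.56)]
scene slim_pen [(array([485. , 124. , 100.7]), 0.89)]
scene stand [(array([543.1, 174.7,   0.9]), 0.55)]
scene rest [(array([ 532.3, -214.5,   -0.1]), 0.74)]
scene bead_cup [(array([412. ,  39.5,  -1.1]), 0.71)]
scene white_spool [(array([675.9, -15.2,   4. ]), 0.81), (array([ 531.3, -216.8,   -0.9]), 0.49)]
scene wax_cake [(array([ 679.4, -128.5,    2.2]), 0.52)]
scene thick_pen_tip [(array([572.3, 104. ,  90.8]), 0.25)]
[221.6 705.7 646.2]
side thick_pen [(array([573. , 100.4,  97.9]), 0.68), (array([485.1, 128. ,  99.5]), 0.64)]
side slim_pen [(array([482.1, 128. ,  97.5]), 0.75)]
side stand [(array([549.4, 175.3,   0.9]), 0.77)]
side rest [(array([ 531. , -220.8,    0.7]), 0.75)]
side bead_cup []
side white_spool [(array([676.3, -16.7,  -1.8]), 0.79), (array([549. , 176. ,   2.7]), 0.41)]
side wax_cake [(array([ 679.5, -125. ,   -0.5]), 0.57)]
side thick_pen_tip []
[ 332.9 -959.7  634. ]
```

View pics/scene.png

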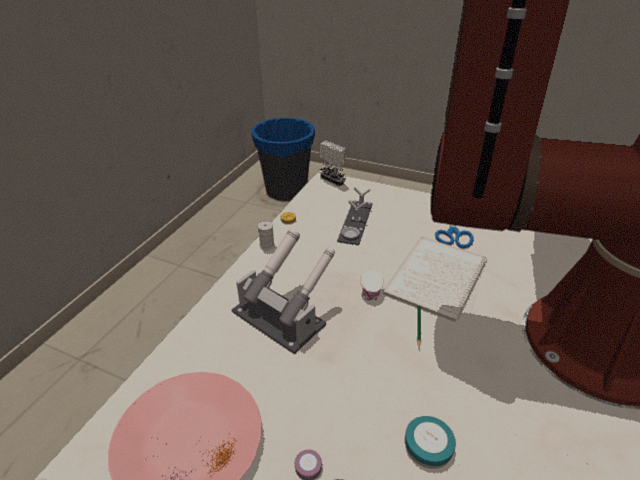

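View pics/side.png

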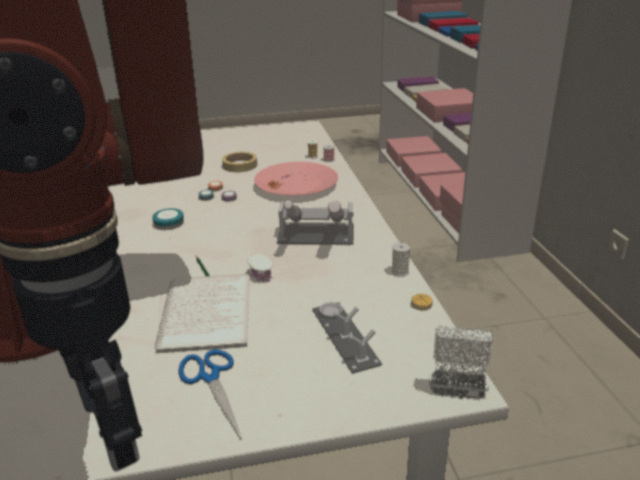

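The scene picture shows the stand at about (280,310) with its two pens at (275,260) and (310,280). The rest is at (355,220), with its saucer at (351,234) towards the stand. The cup is at (372,283), the spool at (266,235) and the wax at (288,217). Next I measure barrel diameters and axes from depth.

```bash
cat > fit.py <<'E'
from h import *
from scipy.optimize import least_squares
np.set_printoptions(precision=2,suppress=True)
def cyl(P,c0,a0,r0=11):
    c0=np.array(c0,float); a0=np.array(a0)/np.linalg.norm(a0)
    u=np.cross(a0,[0,0,1]);u/=np.linalg.norm(u); w=np.cross(a0,u)
    def dec(x):
        a=a0+x[2]*u+x[3]*w; return c0+x[0]*u+x[1]*w, a/np.linalg.norm(a)
    def res(x):
        c,a=dec(x); return np.linalg.norm(np.cross(P-c,a),axis=1)-x[4]
    s=least_squares(res,[0,0,0,0,r0],loss='soft_l1',f_scale=1); c,a=dec(s.x); t=(P-c)@a
    return c,a,s.x[4],np.percentile(t,[1,99]),np.abs(s.fun).mean(),s
E
python3 - <<'E'
from fit import *
D={n:np.load(n+'.npz') for n in ['scene','side']}
A={n:pts(n,D[n]['d'],np.ones((480,640),bool)) for n in D}
for n in D:
  for nm,c in [('A',(571,103,95)),('B',(484,126,99))]:
    P=A[n]; P=P[(np.linalg.norm(P-c,axis=1)<55)&(P[:,2]>75)]
    # rough direction via PCA
    if len(P)<30: print(n,nm,len(P)); continue
    a=np.linalg.svd(P-P.mean(0))[2][0]
    c_,a_,r,t,e,_=cyl(P,P.mean(0),a); print(n,nm,len(P),c_,a_,'r',r,t,e)
  P=A[n]
  B=P[(abs(P[:,0]-531)<110)&(abs(P[:,1]+218)<130)&(P[:,2]>3.5)&(P[:,2]<9)]
  r=cv2.minAreaRect(B[:,:2].astype(np.float32)); print(n,'restbase',len(B),r)
  F=P[(abs(P[:,0]-531)<110)&(abs(P[:,1]+218)<130)&(P[:,2]>25)&(P[:,2]<70)]
  print('forks',len(F),F.max(0),F.min(0))
  B=P[(abs(P[:,0]-546)<120)&(abs(P[:,1]-175)<110)&(P[:,2]>4.5)&(P[:,2]<12)]
  print('stand',len(B),cv2.minAreaRect(B[:,:2].astype(np.float32)))
  print('table z',np.median(P[(abs(P[:,0]-531)<150)&(abs(P[:,1]-0)<130)][:,2]))
S=cv2.imread('pics/scene.png')
a=cv2.resize(S[210:360,220:360],None,fx=3.5,fy=3.5,interpolation=2); b=cv2.resize(S[180:250,325:385],None,fx=5,fy=5,interpolation=2)
o=np.zeros((525,795,3),np.uint8); o[:,:490]=a; o[:350,492:792]=b; cv2.imwrite('pics/c1.png',o)
E
```

```text
scene A 652 [573.1   99.49  93.97] [-0.22 -0.81  0.54] r 12.368499116787453 [-49.68  46.52] 1.0081548921414574
scene B 503 [486.59 123.75  95.36] [ 0.22  0.8  -0.56] r 8.594896812285933 [-45.76  51.48] 1.031397835264592
scene restbase 451 ((543.2352905273438, -222.89173889160156), (91.58688354492188, 274.45831298828125), 23.997478485107422)
forks 238 [ 640.54 -177.91   69.02] [ 503.02 -347.18   25.02]
stand 1478 ((546.7799072265625, 177.18084716796875), (92.23932647705078, 163.68736267089844), 74.60057067871094)
table z -1.9131131855269323
side A 181 [565.81  69.16 116.54] [ 0.23  0.78 -0.58] r 9.623772321135258 [-14.32  60.3 ] 2.3212490699231236
side B 123 [483.16 105.91 110.58] [ 0.24  0.8  -0.54] r 7.090280152766588 [-28.8   72.71] 1.4530756068632507
side restbase 1642 ((528.9586181640625, -218.23655700683594), (208.66998291015625, 260.0195617675781), 0.30552539229393005)
forks 680 [ 640.91 -179.08   69.92] [ 504.16 -347.97   25.2 ]
stand 1520 ((547.4627685546875, 183.8807373046875), (208.11155700683594, 224.51609802246094), 86.07756805419922)
table z 1.282520100973997
```

View pics/c1.png

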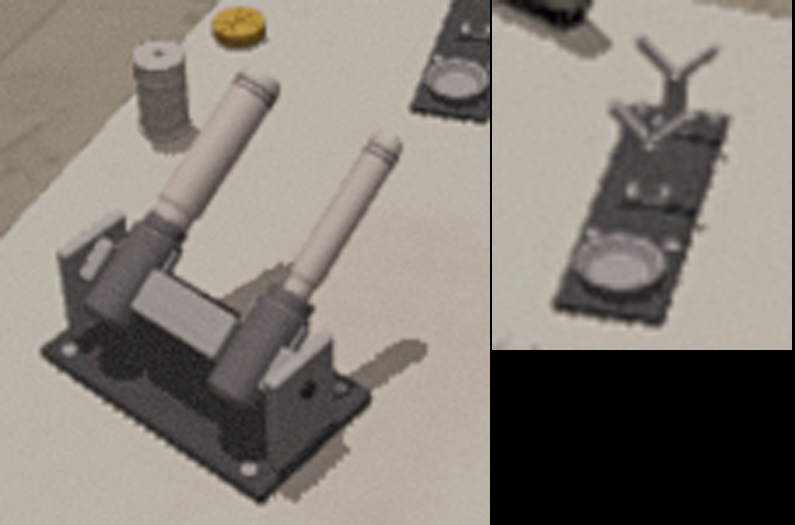

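The crop confirms that A, the pen nearer the spool at (215,150) in the crop, is the thick one: fitted radius 12.4 against 8.6 mm. Now the rest's pose, and the tool pose for a view over it.

Run:
```python
from fit import *
for n in ['scene','side']:
  D=np.load(n+'.npz'); p,d=D['p'],D['d']
  grab_frame(n)
  r=cut_out(n,'rest'); print([(x['conf'],x['mask'].sum()) for x in r][:3])
  P=pts(n,d,r[0]['mask']); 
  B=P[(P[:,2]>2)&(P[:,2]<10)]; print(n,'base',cv2.minAreaRect(B[:,:2].astype(np.float32)))
  F=P[(P[:,2]>32)]
  print(len(F),F.mean(0)); v=np.linalg.svd(P[:,:2]-P[:,:2].mean(0),full_matrices=False)[2][0]; print('pca yaw',np.degrees(np.arctan2(v[1],v[0])))
  L,lab,c=cv2.kmeans(F[:,:2].astype(np.float32),2,None,(3,50,.1),5,0); print(c, c[0]-c[1])
  for k in (0,1):
    G=F[lab[:,0]==k]; print(len(G),G.min(0),G.max(0))
s=bot.get_state(); print(s); print(cv2.Rodrigues(np.array(s['orientation']))[0])
c=camera_info('wrist'); f,cx,cy,R,t=cam('wrist'); print(c['vfov'],-R.T@t,R)
```

```text
[(0.78, np.int64(1023))]
scene base ((523.5176391601562, -180.2010498046875), (52.07041931152344, 181.2607879638672), 9.482938766479492)
100 [ 525.81 -209.17   42.82]
pca yaw 98.51849412754436
[[ 522.38 -184.56]
 [ 531.16 -247.67]] [-8.78 63.11]
61 [ 503.02 -195.1    32.68] [ 541.35 -179.04   54.62]
39 [ 516.93 -253.64   32.35] [ 542.88 -243.48   54.27]
[(0.82, np.int64(2327)), (0.52, np.int64(469)), (0.31, np.int64(557))]
side base ((528.504150390625, -182.02415466308594), (60.90716552734375, 179.58290100097656), 8.176102638244629)
318 [ 531.38 -221.74   46.79]
pca yaw -80.22352592360828
[[ 536.23 -250.59]
 [ 525.66 -187.74]] [ 10.56 -62.85]
172 [ 513.91 -257.12   32.4 ] [ 555.8  -241.66   59.8 ]
146 [ 504.16 -193.68   32.03] [ 544.32 -179.08   58.98]
{'time_s': 1.1, 'joint_pos': array([-1.4 ,  0.1 ,  0.1 ,  1.56, -0.  ,  1.35]), 'qd': array([-0.,  0., -0.,  0., -0.,  0.]), 'joint_torque': array([  0.  , -55.68,  50.38,   0.  ,  -0.  ,   0.  ]), 'tool_pos': array([ 224.66, -556.38,  239.32]), 'orientation': array([ 3.08,  0.6 , -0.  ]), 'force': array([-0.31, -0.45, -0.09]), 'ft_torque': array([ 0.05, -0.  ,  0.03]), 'gripper_force': 0.0, 'gripper_width': 85.43755128088549}
[[ 0.93  0.37 -0.  ]
 [ 0.37 -0.93 -0.  ]
 [-0.    0.   -1.  ]]
63.17027128317344 [ 299.77 -526.31  372.91] [[ 0.38 -0.93 -0.  ]
 [-0.88 -0.36  0.32]
 [-0.29 -0.12 -0.95]]
```

```bash
cat > plan.py <<'E'
from h import *
from scipy.spatial.transform import Rotation as Ro
import json,math
def tool(yaw,tilt=0):  # tool x along heading yaw (deg), dipped by tilt deg; z down
    y=math.radians(yaw);t=math.radians(tilt)
    x=np.array([math.cos(y)*math.cos(t),math.sin(y)*math.cos(t),-math.sin(t)])
    yy=np.array([math.sin(y),-math.cos(y),0]); return Ro.from_matrix(np.c_[x,yy,np.cross(x,yy)])
def plan(p1,R1,n,op,start=None):
    s=bot.get_state(); p,R=start or (np.array(s['tool_pos'],float),Ro.from_rotvec(s['orientation']))
    W=(R.inv()*R1).as_rotvec()/n; p0=p.copy(); rows=[]
    for k in range(n):
        sh=R.inv().apply(p0+(np.array(p1)-p0)*(k+1)/n-p)/25; sh=sh.round(2); w=(np.degrees(W)/6).round(2)
        rows.append([list(map(float,sh)),list(map(float,w)),op]); p=p+R.apply(sh*25); R=R*Ro.from_rotvec(np.radians(w*6))
    print('max',max(abs(np.array(r[0])).max() for r in rows), 'end',p.round(1))
    for i in range(0,n,12): print(json.dumps(rows[i:i+12]).replace(' ',''))
    return p,R
E
python3 -c "
from plan import *
plan([533,-228,215],tool(98.9),21,1)"
```

```text
max 0.86 end [ 533. -228.  215.]
[[[0.78,-0.36,0.05],[0.0,0.0,-0.61],1],[[0.8,-0.31,0.04],[0.0,0.0,-0.61],1],[[0.82,-0.26,0.05],[0.0,0.0,-0.61],1],[[0.83,-0.2,0.05],[0.0,0.0,-0.61],1],[[0.85,-0.15,0.04],[0.0,0.0,-0.61],1],[[0.85,-0.1,0.05],[0.0,0.0,-0.61],1],[[0.85,-0.05,0.04],[0.0,0.0,-0.61],1],[[0.86,0.02,0.05],[0.0,0.0,-0.61],1],[[0.86,0.06,0.05],[0.0,0.0,-0.61],1],[[0.85,0.13,0.04],[0.0,0.0,-0.61],1],[[0.84,0.17,0.05],[0.0,0.0,-0.61],1],[[0.82,0.23,0.05],[0.0,0.0,-0.61],1]]
[[[0.82,0.28,0.04],[0.0,0.0,-0.61],1],[[0.79,0.33,0.05],[0.0,0.0,-0.61],1],[[0.76,0.38,0.04],[0.0,0.0,-0.61],1],[[0.75,0.43,0.05],[0.0,0.0,-0.61],1],[[0.71,0.48,0.05],[0.0,0.0,-0.61],1],[[0.68,0.52,0.04],[0.0,0.0,-0.61],1],[[0.65,0.57,0.05],[0.0,0.0,-0.61],1],[[0.61,0.6,0.05],[0.0,0.0,-0.61],1],[[0.57,0.64,0.04],[0.0,0.0,-0.61],1]]
```

move_arm([
  [[0.78,-0.36,0.05],[0,0,-0.61],1],
  [[0.8,-0.31,0.04],[0,0,-0.61],1],
  [[0.82,-0.26,0.05],[0,0,-0.61],1],
  [[0.83,-0.2,0.05],[0,0,-0.61],1],
  [[0.85,-0.15,0.04],[0,0,-0.61],1],
  [[0.85,-0.1,0.05],[0,0,-0.61],1],
  [[0.85,-0.05,0.04],[0,0,-0.61],1],
  [[0.86,0.02,0.05],[0,0,-0.61],1],
  [[0.86,0.06,0.05],[0,0,-0.61],1],
  [[0.85,0.13,0.04],[0,0,-0.61],1],
  [[0.84,0.17,0.05],[0,0,-0.61],1],
  [[0.82,0.23,0.05],[0,0,-0.61],1],
])

```text
time_s: 2.1
tool_pos: [401.5, -368.0, 225.4]
orientation: [2.633, 1.713, -0.0]
force: [-0.0, 0.2, -0.4]
gripper_width: 85.2
gripper_force: 0.0
```

move_arm([
  [[0.82,0.28,0.04],[0,0,-0.61],1],
  [[0.79,0.33,0.05],[0,0,-0.61],1],
  [[0.76,0.38,0.04],[0,0,-0.61],1],
  [[0.75,0.43,0.05],[0,0,-0.61],1],
  [[0.71,0.48,0.05],[0,0,-0.61],1],
  [[0.68,0.52,0.04],[0,0,-0.61],1],
  [[0.65,0.57,0.05],[0,0,-0.61],1],
  [[0.61,0.6,0.05],[0,0,-0.61],1],
  [[0.57,0.64,0.04],[0,0,-0.61],1],
  [[0,0,0],[0,0,0],1],
  [[0,0,0],[0,0,0],1],
])

```text
time_s: 3.02
tool_pos: [533.4, -227.2, 214.9]
orientation: [-2.042, -2.387, 0.0]
force: [0.3, -0.0, 0.9]
gripper_width: 85.3
gripper_force: 0.0
```

Run:
```python
from fit import *
n='wrist'; p,d=grab_frame(n); np.savez('wrist.npz',p=p,d=d)
r=cut_out(n,'rest'); P=pts(n,d,r[0]['mask']); print(r[0]['conf'],len(P),bot.get_state()['time_s'])
print([(x['location'],x['conf']) for x in place_of(n,'rest')])
A=pts(n,d,np.ones((480,640),bool)); T=A[np.linalg.norm(A[:,:2]-[530,-218],axis=1)<140]
h=np.histogram(T[:,2],bins=np.arange(-8,66,2)); print(h[0])
B=P[(P[:,2]>3)&(P[:,2]<10)]; print('base',cv2.minAreaRect(B[:,:2].astype(np.float32)),B.min(0),B.max(0))
F=P[(P[:,2]>36)&(P[:,2]<64)]
L,lab,c=cv2.kmeans(F[:,:2].astype(np.float32),2,None,(3,50,.1),5,0); print(c, c.mean(0),c[0]-c[1])
for k in (0,1):
    G=F[lab[:,0]==k]; u=np.array([.988,.155]); w=np.array([-.155,.988]); print(len(G),np.percentile(G[:,:2]@u,[1,99]),np.percentile(G[:,:2]@w,[1,50,99]),G[:,2].min(),G[:,2].max())
print('ref',np.array([530,-218])@u,np.array([530,-218])@w)
S=P[(P[:,2]>10)&(P[:,2]<20)]; print('saucer',S.mean(0),cv2.minEnclosingCircle(S[:,:2].astype(np.float32)))
cv2.imwrite('pics/w1.png',p[:,:,::-1])
```

```text
0.8 12782 3.1167
[([529.5, -221.8, -0.6], 0.81)]
[    0     1  5192 50971  6468   890  7124  1814   663   312   488   231
    26    37    26    27    21    21    10    14     9    35    39    37
   109   110   112   114   109   116   132   204    77     1     0     0]
base ((523.1539916992188, -182.44793701171875), (51.933284759521484, 178.81851196289062), 8.798937797546387) [ 484.35 -272.95    3.  ] [561.77 -90.51   9.99]
[[ 523.89 -187.07]
 [ 533.78 -249.69]] [ 528.83 -218.38] [-9.89 62.62]
605 [467.6  509.35] [-270.27 -265.98 -262.36] 36.07913640408998 57.971850396327795
544 [467.91 509.79] [-333.94 -329.25 -326.16] 36.02972910893129 57.60770345154843
ref 489.84999999999997 -297.534
saucer [ 514.59 -126.2    12.94] ((520.0106201171875, -174.04190063476562), 74.8528823852539)
```

View pics/w1.png

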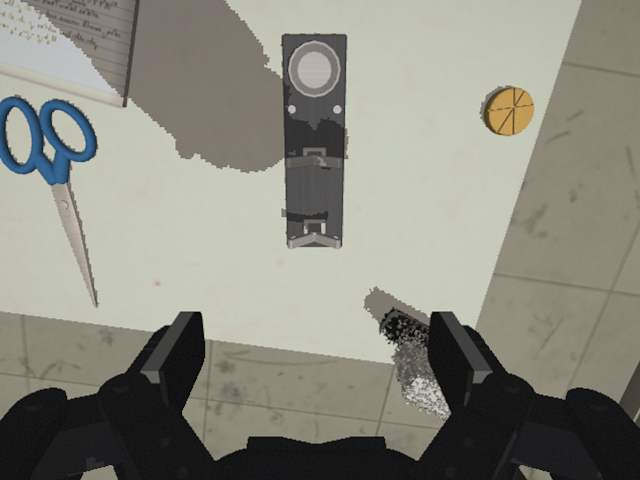

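The wrist view shows the rest square to the tool: saucer at (315,68), forks at (315,160) and (315,240), wax at (508,110). Rest origin is (529,-218.3), heading 98.9°. Next is a tilted standoff over the thick pen.

```bash
python3 -c "
from plan import *
plan([596,186,220],tool(74.6,35),21,1)"
```

```text
max 0.78 end [595.9 186.  220. ]
[[[0.76,0.24,-0.01],[0.06,-0.27,0.19],1],[[0.77,0.22,-0.03],[0.06,-0.27,0.19],1],[[0.77,0.21,-0.06],[0.06,-0.27,0.19],1],[[0.77,0.2,-0.08],[0.06,-0.27,0.19],1],[[0.77,0.17,-0.1],[0.06,-0.27,0.19],1],[[0.77,0.16,-0.12],[0.06,-0.27,0.19],1],[[0.78,0.15,-0.15],[0.06,-0.27,0.19],1],[[0.77,0.13,-0.17],[0.06,-0.27,0.19],1],[[0.76,0.11,-0.19],[0.06,-0.27,0.19],1],[[0.77,0.09,-0.22],[0.06,-0.27,0.19],1],[[0.75,0.08,-0.23],[0.06,-0.27,0.19],1],[[0.76,0.07,-0.26],[0.06,-0.27,0.19],1]]
[[[0.74,0.04,-0.28],[0.06,-0.27,0.19],1],[[0.74,0.03,-0.31],[0.06,-0.27,0.19],1],[[0.73,0.01,-0.32],[0.06,-0.27,0.19],1],[[0.73,-0.0,-0.34],[0.06,-0.27,0.19],1],[[0.71,-0.02,-0.36],[0.06,-0.27,0.19],1],[[0.7,-0.04,-0.39],[0.06,-0.27,0.19],1],[[0.69,-0.05,-0.4],[0.06,-0.27,0.19],1],[[0.67,-0.07,-0.42],[0.06,-0.27,0.19],1],[[0.66,-0.09,-0.44],[0.06,-0.27,0.19],1]]
```

move_arm([
  [[0.76,0.24,-0.01],[0.06,-0.27,0.19],1],
  [[0.77,0.22,-0.03],[0.06,-0.27,0.19],1],
  [[0.77,0.21,-0.06],[0.06,-0.27,0.19],1],
  [[0.77,0.2,-0.08],[0.06,-0.27,0.19],1],
  [[0.77,0.17,-0.1],[0.06,-0.27,0.19],1],
  [[0.77,0.16,-0.12],[0.06,-0.27,0.19],1],
  [[0.78,0.15,-0.15],[0.06,-0.27,0.19],1],
  [[0.77,0.13,-0.17],[0.06,-0.27,0.19],1],
  [[0.76,0.11,-0.19],[0.06,-0.27,0.19],1],
  [[0.77,0.09,-0.22],[0.06,-0.27,0.19],1],
  [[0.75,0.08,-0.23],[0.06,-0.27,0.19],1],
  [[0.76,0.07,-0.26],[0.06,-0.27,0.19],1],
])

```text
time_s: 4.17
tool_pos: [568.9, 9.0, 218.2]
orientation: [2.144, 1.959, -0.408]
force: [0.8, -0.3, 0.2]
gripper_width: 85.5
gripper_force: 0.0
```

move_arm([
  [[0.74,0.04,-0.28],[0.06,-0.27,0.19],1],
  [[0.74,0.03,-0.31],[0.06,-0.27,0.19],1],
  [[0.73,0.01,-0.32],[0.06,-0.27,0.19],1],
  [[0.73,0,-0.34],[0.06,-0.27,0.19],1],
  [[0.71,-0.02,-0.36],[0.06,-0.27,0.19],1],
  [[0.7,-0.04,-0.39],[0.06,-0.27,0.19],1],
  [[0.69,-0.05,-0.4],[0.06,-0.27,0.19],1],
  [[0.67,-0.07,-0.42],[0.06,-0.27,0.19],1],
  [[0.66,-0.09,-0.44],[0.06,-0.27,0.19],1],
  [[0,0,0],[0,0,0],1],
  [[0,0,0],[0,0,0],1],
])

```text
time_s: 5.08
tool_pos: [595.9, 186.8, 218.1]
orientation: [2.154, 1.629, -0.676]
force: [-0.2, -1.0, 0.3]
gripper_width: 85.5
gripper_force: 0.0
```

Run:
```python
from fit import *
s=bot.get_state(); R=cv2.Rodrigues(np.array(s['orientation'],float))[0]; print(s['time_s'],s['tool_pos'],s['joint_pos'],R[:,0],R[:,2])
n='wrist'; p,d=grab_frame(n)
A=pts(n,d,np.ones((480,640),bool))
print([(x['location'],x['conf']) for x in place_of(n,'thick_pen')][:2])
for nm,c in [('A',(572.5,103,95.5)),('B',(486,127,95.5))]:
    ax=np.array([.218,.790,-.574]); Q=A-np.array(c); t=Q@ax
    P=A[(abs(t)<42)&(np.linalg.norm(np.cross(Q,ax),axis=1)<25)]
    c_,a_,r,tt,e,_=cyl(P,P.mean(0),ax)
    print(nm,len(P),c_,a_,'r',r,e,'axis pt at ref',c_+a_*((np.array(c)-c_)@a_),'yaw',np.degrees(np.arctan2(a_[1],a_[0])),'dip',np.degrees(np.arcsin(-a_[2])))
    P=A[(abs(t)<75)&(np.linalg.norm(A-c_-np.outer((A-c_)@a_,a_),axis=1)<r+2)]; print('along extents rel ref',np.percentile((P-c)@a_,[.5,99.5]))
cv2.imwrite('pics/w2.png',p[:,:,::-1])
```

```text
5.0833 [595.88 186.76 218.06] [ 0.32  0.71  0.69  1.93 -0.49  2.26] [ 0.22  0.79 -0.57] [-0.16 -0.55 -0.82]
[([574.8, 104.7, 94.1], 0.93), ([529.4, -219.6, -1.4], 0.57)]
A 3647 [574.46 103.16  93.47] [ 0.22  0.81 -0.55] r 12.626434282894781 0.49466743148930625 axis pt at ref [574.09 101.81  94.38] yaw 74.75397875400027 dip 33.227166676455695
along extents rel ref [-49.52  71.68]
B 2601 [487.84 127.45  94.66] [ 0.21  0.8  -0.57] r 8.604691361707523 0.5092993661744173 axis pt at ref [487.57 126.47  95.35] yaw 74.89439278275012 dip 34.53661490379676
along extents rel ref [-50.    43.33]
```

View pics/w2.png

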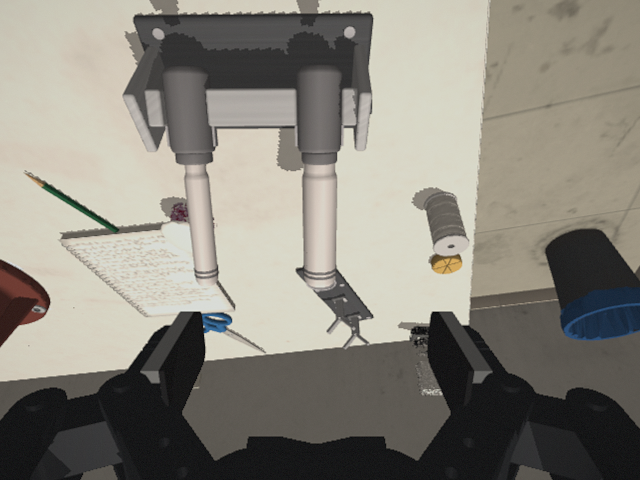

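The wrist view shows the thick pen at (320,225), centred between the open fingers (pads at x≈190 and 445). The slim pen is well to the left at (200,225). Approach is almost purely along tool z, 161 mm.

move_arm([
  [[0.03,0.05,0.9],[0,0,0],1],
  [[0,0,0.9],[0,0,0],1],
  [[0,0,0.9],[0,0,0],1],
  [[0,0,0.9],[0,0,0],1],
  [[0,0,0.9],[0,0,0],1],
  [[0,0,0.9],[0,0,0],1],
  [[0,0,0.6],[0,0,0],1],
  [[0,0,0.4],[0,0,0],1],
  [[0,0,0],[0,0,0],1],
  [[0,0,0],[0,0,0],1],
], newtons=50)

```text
time_s: 6.02
tool_pos: [572.0, 98.9, 89.2]
orientation: [2.156, 1.626, -0.671]
force: [1.3, -0.0, 0.1]
gripper_width: 85.2
gripper_force: 0.0
```

Run:
```python
from fit import *
s=bot.get_state(); R=cv2.Rodrigues(np.array(s['orientation'],float))[0]; print(s['time_s'],s['joint_pos'],R.T@(np.array([574.3,103.8,94.3])-s['tool_pos']),R[:,0])
```

```text
6.0167 [ 0.2   0.5   0.19  1.57 -0.53  2.14] [ 1.43  0.84 -7.24] [ 0.23  0.79 -0.57]
```

move_arm([
  [[0.06,0.03,0.15],[0,0,0],1],
  [[0,0,0],[0,0,0],0.6],
  [[0,0,0],[0,0,0],0],
  [[0,0,0],[0,0,0],0],
  [[0,0,0],[0,0,0],0],
  [[0,0,0],[0,0,0],0],
  [[0,0,0],[0,0,0],0],
  [[0,0,0],[0,0,0],0],
  [[0,0,0],[0,0,0],0],
], newtons=60)

```text
time_s: 6.77
tool_pos: [572.5, 98.7, 84.1]
orientation: [2.154, 1.628, -0.672]
force: [0.1, 0.4, 0.6]
gripper_width: 24.8
gripper_force: 58.7
```

Gripped: width 24.8 mm, 59 N. Pulling out along tool −x.

move_arm([
  [[-0.15,0,0],[0,0,0],0],
  [[-0.2,0,0],[0,0,0],0],
  [[-0.25,0,0],[0,0,0],0],
  [[-0.4,0,0],[0,0,0],0],
  [[-0.5,0,0],[0,0,0],0],
  [[-0.5,0,0],[0,0,0],0],
  [[-0.5,0,0],[0,0,0],0],
  [[-0.5,0,0],[0,0,0],0],
  [[-0.5,0,0],[0,0,0],0],
  [[-0.5,0,0],[0,0,0],0],
  [[-0.2,0,0],[0,0,0],0],
  [[0,0,0],[0,0,0],0],
])

```text
time_s: 7.77
tool_pos: [548.9, 14.3, 144.8]
orientation: [2.155, 1.626, -0.671]
force: [0.1, 0.9, -1.3]
gripper_width: 24.3
gripper_force: 58.9
```

```bash
cat > held.py <<'E'
from fit import *
def held():
    s=bot.get_state(); R=cv2.Rodrigues(np.array(s['orientation'],float))[0]; T=np.array(s['tool_pos'])
    p,d=grab_frame('wrist'); A=pts('wrist',d,np.ones((480,640),bool)); Q=(A-T)@R
    M=Q[(abs(Q[:,0])<160)&(abs(Q[:,1])<25)&(abs(Q[:,2]+11)<40)]
    W=M[(M[:,0]>16)&(M[:,0]<42)&(abs(M[:,2]+11)<22)]  # barrel ahead of pads, tool frame
    c,a,r,t,e,_=cyl(W,[0,0,-11],[1,0.01,0],13)
    if a[0]<0:a=-a
    print('t',s['time_s'],'T',T,'held axis at x=0 (tool):',c-a*c[0]/a[0],'dir deg',np.degrees(a[1:]),'r',r,e,len(W))
    N=M[np.linalg.norm(np.cross(M-c,a),axis=1)<16]; print('x extent',np.percentile(N[:,0],[.5,99.5,100]))
    h=[(x,round(float(np.percentile(np.linalg.norm(np.cross(N-c,a),axis=1)[abs(N[:,0]-x)<1.5],90)),1)) for x in range(30,110,4) if (abs(N[:,0]-x)<1.5).sum()>3]; print(h)
    return p
E
python3 - <<'E'
from held import *
p=held(); cv2.imwrite('pics/w3.png',p[:,:,::-1])
print([x['location'] for x in place_of('wrist','slim_pen')][:1],[(x['location'],x['conf']) for x in place_of('wrist','thick_pen_tip')][:1],[(x['location'],x['conf']) for x in place_of('wrist','thick_pen')][:1])
E
```

```text
t 7.7667 T [548.93  14.29 144.85] held axis at x=0 (tool): [  0.    -0.16 -11.33] dir deg [-0.29  2.54] r 12.26770478909713 0.4832247796274152 5413
x extent [-36.55  97.06  99.58]
[(30, 13.3), (34, 13.2), (38, 12.5), (42, 12.8), (46, 14.5), (50, 14.4), (54, 11.6), (58, 11.9), (62, 11.1), (66, 11.0), (70, 12.8), (74, 12.5), (78, 11.2), (82, 9.9), (86, 7.7), (90, 7.1), (94, 7.2), (98, 7.6)]
[] [([576.1, 98.4, 100.0], 0.89)] [([547.4, 23.4, 154.9], 0.75)]
```

View pics/w3.png

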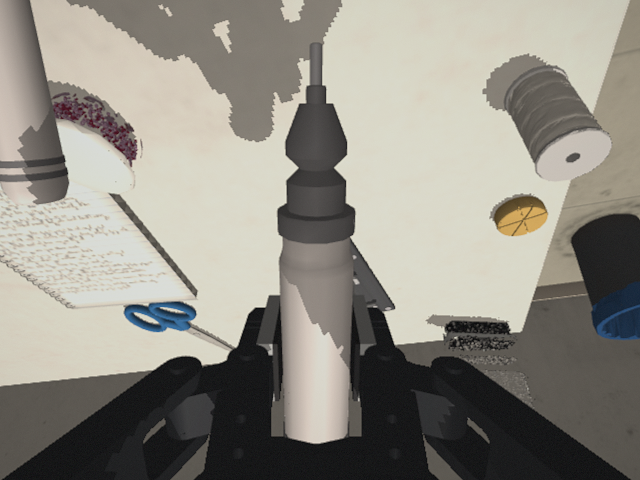

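The pen is out and held square: collar at (315,222), needle at (315,60), tip 100 mm ahead of the TCP. Now carry it level to above the rest.

```bash
python3 -c "
from plan import *
plan([528.9,-218.3,130],tool(98.9),18,0)"
```

```text
max 0.51 end [ 529.  -218.3  130.1]
[[[-0.41,0.1,0.31],[-0.07,0.32,-0.22],0],[[-0.41,0.09,0.31],[-0.07,0.32,-0.22],0],[[-0.43,0.07,0.28],[-0.07,0.32,-0.22],0],[[-0.44,0.07,0.28],[-0.07,0.32,-0.22],0],[[-0.45,0.05,0.26],[-0.07,0.32,-0.22],0],[[-0.46,0.04,0.24],[-0.07,0.32,-0.22],0],[[-0.47,0.03,0.23],[-0.07,0.32,-0.22],0],[[-0.48,0.01,0.21],[-0.07,0.32,-0.22],0],[[-0.48,0.0,0.2],[-0.07,0.32,-0.22],0],[[-0.5,-0.01,0.18],[-0.07,0.32,-0.22],0],[[-0.49,-0.02,0.17],[-0.07,0.32,-0.22],0],[[-0.5,-0.04,0.14],[-0.07,0.32,-0.22],0]]
[[[-0.51,-0.04,0.13],[-0.07,0.32,-0.22],0],[[-0.5,-0.07,0.12],[-0.07,0.32,-0.22],0],[[-0.51,-0.07,0.09],[-0.07,0.32,-0.22],0],[[-0.51,-0.08,0.08],[-0.07,0.32,-0.22],0],[[-0.51,-0.1,0.06],[-0.07,0.32,-0.22],0],[[-0.51,-0.11,0.04],[-0.07,0.32,-0.22],0]]
```

move_arm([
  [[-0.41,0.1,0.31],[-0.07,0.32,-0.22],0],
  [[-0.41,0.09,0.31],[-0.07,0.32,-0.22],0],
  [[-0.43,0.07,0.28],[-0.07,0.32,-0.22],0],
  [[-0.44,0.07,0.28],[-0.07,0.32,-0.22],0],
  [[-0.45,0.05,0.26],[-0.07,0.32,-0.22],0],
  [[-0.46,0.04,0.24],[-0.07,0.32,-0.22],0],
  [[-0.47,0.03,0.23],[-0.07,0.32,-0.22],0],
  [[-0.48,0.01,0.21],[-0.07,0.32,-0.22],0],
  [[-0.48,0,0.2],[-0.07,0.32,-0.22],0],
  [[-0.5,-0.01,0.18],[-0.07,0.32,-0.22],0],
  [[-0.49,-0.02,0.17],[-0.07,0.32,-0.22],0],
  [[-0.5,-0.04,0.14],[-0.07,0.32,-0.22],0],
])

```text
time_s: 8.97
tool_pos: [535.4, -140.6, 134.5]
orientation: [2.117, 2.148, -0.235]
force: [0.4, -0.8, -0.3]
gripper_width: 24.5
gripper_force: 58.9
```

move_arm([
  [[-0.51,-0.04,0.13],[-0.07,0.32,-0.22],0],
  [[-0.5,-0.07,0.12],[-0.07,0.32,-0.22],0],
  [[-0.51,-0.07,0.09],[-0.07,0.32,-0.22],0],
  [[-0.51,-0.08,0.08],[-0.07,0.32,-0.22],0],
  [[-0.51,-0.1,0.06],[-0.07,0.32,-0.22],0],
  [[-0.51,-0.11,0.04],[-0.07,0.32,-0.22],0],
  [[0,0,0],[0,0,0],0],
  [[0,0,0],[0,0,0],0],
])

```text
time_s: 9.63
tool_pos: [528.8, -219.0, 129.9]
orientation: [-2.045, -2.377, -0.011]
force: [0.0, -0.2, -0.8]
gripper_width: 24.6
gripper_force: 58.9
```

Run:
```python
from held import *
held(); s=bot.get_state(); R=cv2.Rodrigues(np.array(s['orientation'],float))[0]; print(R, R.T@(np.array([528.9,-218.3,46.7])-s['tool_pos'])/25)
print([(x['location'],x['conf']) for x in place_of('wrist','thick_pen_tip')][:1],[(x['location'],x['conf']) for x in place_of('wrist','thick_pen')][:1])
p,d=grab_frame('side'); A=pts('side',d,np.ones((480,640),bool)); c=np.array([528.9,-218.3,141])
w=np.array([-.155,.988,0]); Q=A-c
P=A[(np.linalg.norm(Q,axis=1)<70)&(np.linalg.norm(np.cross(Q,w),axis=1)<25)&(abs(Q@w)>18)&(abs(Q@w)<42)]
c_,a_,r,t,e,_=cyl(P,P.mean(0),w,13); print('side',len(P),c_+a_*((c-c_)@a_),a_,r,e)
```

```text
t 9.6333 T [ 528.79 -219.02  129.87] held axis at x=0 (tool): [  0.     0.03 -11.77] dir deg [-0.25  2.77] r 12.270948124825088 0.46912959237159757 5442
x extent [-37.32  96.19  98.6 ]
[(30, 13.2), (34, 13.1), (38, 12.5), (42, 13.6), (46, 14.6), (50, 14.4), (54, 11.8), (58, 12.0), (62, 10.6), (66, 11.9), (70, 13.0), (74, 12.4), (78, 11.2), (82, 9.9), (86, 8.1), (90, 7.4), (94, 7.7), (98, 7.8)]
[[-0.15  0.99  0.  ]
 [ 0.99  0.15  0.01]
 [ 0.01  0.   -1.  ]] [-0.03 -0.01  3.33]
[([519.3, -123.9, 143.2], 0.75)] [([528.6, -219.0, 136.4], 0.87)]
side 204 [ 530.23 -218.12  140.82] [-0.13  0.99  0.03] 12.95155008781575 0.578973043140769
```

move_arm([
  [[0.03,0,0.6],[0,0,0],0],
  [[0,0,0.7],[0,0,0],0],
  [[0,0,0.6],[0,0,0],0],
  [[0,0,0.5],[0,0,0],0],
  [[0,0,0.4],[0,0,0],0],
  [[0,0,0.2],[0,0,0],0],
  [[0,0,0.1],[0,0,0],0],
  [[0,0,0.08],[0,0,0],0],
  [[0,0,0],[0,0,0],0],
  [[0,0,0],[0,0,0],0],
])

```text
time_s: 10.67
tool_pos: [529.5, -217.4, 51.7]
orientation: [-2.045, -2.38, -0.012]
force: [0.8, -0.5, -0.9]
gripper_width: 24.3
gripper_force: 58.9
```

move_arm([
  [[0,0,0.06],[0,0,0],0],
  [[0,0,0.05],[0,0,0],0],
  [[0,0,0.04],[0,0,0],0],
  [[0,0,0],[0,0,0],0],
  [[0,0,0],[0,0,0],0],
])

```text
time_s: 11.08
tool_pos: [530.1, -217.5, 48.3]
orientation: [-2.045, -2.381, -0.013]
force: [2.2, 1.8, 4.3]
gripper_width: 24.5
gripper_force: 59.6
```

move_arm([
  [[0,0,0.03],[0,0,0],0],
  [[0,0,0.02],[0,0,0],0],
  [[0,0,0],[0,0,0],0],
], newtons=20)

```text
time_s: 11.33
tool_pos: [530.1, -217.4, 47.5]
orientation: [-2.045, -2.381, -0.014]
force: [1.2, 3.9, 11.3]
gripper_width: 24.3
gripper_force: 60.2
```

Run:
```python
from held import *
p=held(); s=bot.get_state(); print(s['force'],s['ft_torque'])
p,d=grab_frame('side'); cv2.imwrite('pics/s2.png',cv2.resize(p[270:390,270:430,::-1],None,fx=5,fy=5,interpolation=2))
```

```text
t 11.3333 T [ 530.14 -217.41   47.53] held axis at x=0 (tool): [ 0.   -0.33 -8.12] dir deg [-0.08  4.35] r 15.346862104753468 0.9465156941426942 6624
x extent [-36.61  95.85  98.06]
[(30, 15.8), (34, 15.7), (38, 15.7), (42, 15.8), (46, 15.9), (50, 15.6), (54, 15.0), (58, 15.2), (62, 13.3), (66, 15.3), (70, 15.8), (74, 15.4), (78, 14.3), (82, 13.0), (86, 11.3), (90, 10.6), (94, 10.9), (98, 10.9)]
[ 1.51  3.51 10.05] [ 0.36 -0.3   0.03]
```

View pics/s2.png

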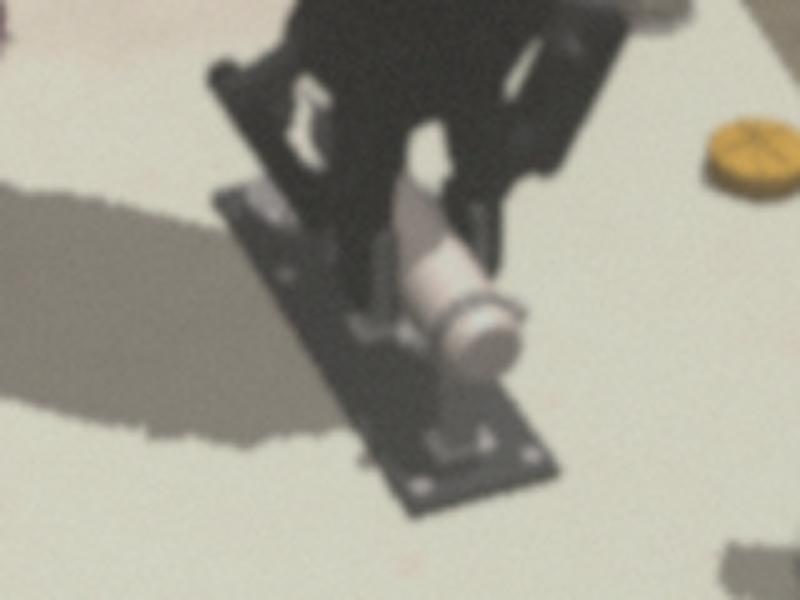

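The side crop shows the pen lying in both notches, tail at (480,340), with 10 N of support. Release and retreat.

move_arm([
  [[0,0,0],[0,0,0],0.3],
  [[0,0,0],[0,0,0],0.35],
  [[0,0,0],[0,0,0],0.45],
  [[0,0,0],[0,0,0],0.6],
  [[0,0,0],[0,0,0],0.8],
  [[0,0,0],[0,0,0],0.8],
  [[0,0,0],[0,0,0],0.8],
  [[0,0,-0.2],[0,0,0],0.8],
  [[0,0,-0.4],[0,0,0],0.8],
  [[0,0,-0.8],[0,0,0],0.8],
  [[0,0,-0.9],[0,0,0],0.8],
  [[0,0,-0.9],[0,0,0],0.8],
])

```text
time_s: 12.43
tool_pos: [528.9, -217.8, 127.8]
orientation: [-2.044, -2.379, -0.012]
force: [-0.2, -0.1, 0.6]
gripper_width: 68.7
gripper_force: 0.0
```

move_arm([
  [[0,0,-0.9],[0,0,0],0.8],
  [[0,0,-0.9],[0,0,0],0.8],
  [[0,0,-0.9],[0,0,0],0.8],
  [[-0.5,0,-0.9],[0,0,0],0.8],
  [[-0.6,0,-0.5],[0,0,0],0.8],
  [[0,0,0],[0,0,0],0.8],
])

```text
time_s: 12.93
tool_pos: [534.2, -248.7, 232.8]
orientation: [2.048, 2.38, 0.012]
force: [-0.3, -0.0, 0.2]
gripper_width: 68.4
gripper_force: 0.0
```

Run:
```python
from fit import *
n='wrist'; s=bot.get_state(); print(s['time_s'],s['tool_pos']); p,d=grab_frame(n); A=pts(n,d,np.ones((480,640),bool)); cv2.imwrite('pics/w4.png',p[:,:,::-1])
c=np.array([528.9,-218.3,58]); w=np.array([-.1547,.988,0]); Q=A-c
P=A[(abs(Q@w)<42)&(np.linalg.norm(np.cross(Q,w),axis=1)<17)&(Q[:,2]>-6)]
c_,a_,r,t,e,_=cyl(P,P.mean(0),w,13); print(len(P),'at ref',c_+a_*((c-c_)@a_)-c,'dir err deg',np.degrees(np.cross(w,a_)),r,e)
M=A[(np.linalg.norm(np.cross(A-c_,a_),axis=1)<15)&(abs(Q@w)<130)]; print('extent',np.percentile((M-c)@w,[0.2,99.8,100]))
print([(x['location'],x['conf']) for x in place_of(n,'thick_pen')][:1],[(x['location'],x['conf']) for x in place_of(n,'thick_pen_tip')][:1])
grab_frame('scene')
for q in ['slim_pen','bead_cup','white_spool','wax_cake']: print(q,[(x['location'],round(x['conf'],2)) for x in place_of('scene',q)][:1])
```

```text
12.9333 [ 534.19 -248.7   232.78]
3517 at ref [ 0.01 -0.02 -3.48] dir err deg [-0.27 -0.04  0.06] 12.846492032057768 0.5207768515317374
extent [-50.05  99.39 101.07]
[([530.3, -217.3, 58.5], 0.87)] [([518.7, -116.0, 56.6], 0.74)]
slim_pen [([486.2, 126.3, 96.4], 0.58)]
bead_cup [([410.8, 37.7, -1.2], 0.85)]
white_spool [([675.3, -14.5, 6.0], 0.86)]
wax_cake [([679.9, -126.7, -0.4], 0.5)]
```

View pics/w4.png

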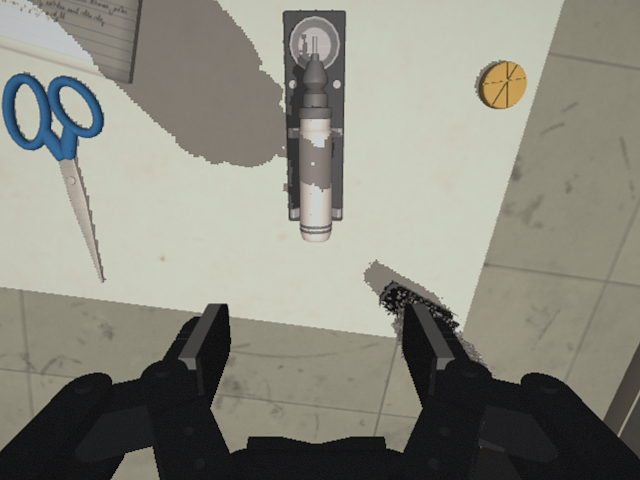

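The pen lies centred and level across both forks, with its needle over the saucer at (315,45). The direction error is under 0.5°, and the other things have not moved.

```bash
python3 -c "
from plant import ticket
print(ticket.hand_in())"
```

```text
the job is handed in; nothing more can be done
None
```

The thick pen is out of its cap and lying level across both forks with its needle over the saucer; the slim pen, cup, spool and wax measure where they were, and the job is handed in (no verdict returned).

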